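# Take a trailer drawbar onto its jack leg and draw out the timber block

## Task

The nose of the trailer drawbar is resting on a timber block. Wind the jack's crank clockwise until its foot comes down on the steel plate, the crank turns heavier and the drawbar has lifted a few millimetres off the block, but no more than about a centimetre; then pull the block out to the right from under the drawbar and leave it lying on the table, fully clear of the drawbar, with the jack carrying the weight. Do not let the drawbar drop, and leave the other things on the table alone.

Things in the scene. Friction and masses are not known exactly. Their poses are not given: they have to be found in the camera images.
- stand: Low dark steel assembly stand fixed to the table, with the drawbar on it. Origin: on the table (z = 0) straight below the jack's axis, when the drawbar is level. Its x axis runs from the jack back along the drawbar to the pivot, its y axis to the drawbar's left, z up. The pivot (a level pin along y) is at x = 0.40, z = 0.086, between two upright cheeks at y = +-0.135, 120 mm tall.
- drawbar: The drawbar, tilting about the pivot: a dark steel box section, 50 mm wide and 40 mm high, its underside 66 mm above the table when level; it runs from the jack to a 240 mm cross member at the pivot (x = 0.40). A flat tow eye reaches forward of the jack to x = -0.125. About 65 N of its weight comes on the jack when lifted.
- crank (a joint): Turn of the crank (rad): grows clockwise seen from above, which winds the leg down 24 mm a turn (3.82 mm per rad); range 0 to 19.5 rad. It is stiff (about 6 N at the handle when running free, some 4 N more once the foot carries the weight) and stays where it is left, also under load.
- leg (a joint): How far the jack's leg is wound out (m), 0 when fully up (then the underside of the foot is 60 mm above the table with the drawbar level); tied to the crank by the screw.
- crank_axis (a point): Point on the jack's upright axis, level with the middle of the crank's handle (288 mm above the table with the drawbar level). The jack is a 45 mm tube on the drawbar's nose with a round gear case on top; the flat crank arm lies at 246 to 255 mm, its centre bolt ends at 264 mm.
- crank_handle (a point): Centre of the crank's handle: an upright black sleeve, 26 mm across and 60 mm tall (258 to 318 mm above the table), on the end of the crank arm 60 mm from the jack's axis. It spins freely on its spindle, so a gripper holding it from above need not turn as the crank goes round.
- foot (a point): Centre of the underside of the jack's foot, a steel disc 60 mm across and 7 mm thick on the bottom of the leg.
- drawbar_under (a point): Point on the underside of the drawbar, in the middle of its width, 110 mm behind the jack's axis, about over the block. It is 66 mm above the table at the start.
- block_mid (a point): Centre of the timber block: 42 mm thick, 66 mm high, 215 mm long, about 0.3 kg, loose, standing on its long edge on the table across and below the drawbar, most of it sticking out to the drawbar's right (the stand's -y). Its y axis runs along its length.
- block_end_a (a point): Middle of the block's end face that lies to the drawbar's left at the start.
- block_end_b (a point): Middle of the block's end face that sticks out to the drawbar's right, the free end.
- plate_mid (a point): Centre of the top of the flat steel plate under the jack's foot: 70 x 290 mm, 8 mm thick, 0.95 kg, loose on the table, lying across below the jack.
- spanner: Bystander, to be left alone: the 17 mm spanner on the table; origin at the centre of its underside.
- hammer: Bystander, to be left alone: the ball-peen hammer on the table; origin at the centre of its underside.
- jar: Bystander, to be left alone: the jar of nuts (60 mm across, 89 mm tall) on the table; origin at the centre of its underside.
- glasses: Bystander, to be left alone: the safety glasses on the table; origin at the centre of its underside.
- clamp: Bystander, to be left alone: the locking pliers on the table; origin at the centre of its underside.

How it is judged:
By the outcome, as a careful person would: the job done as asked, in the order asked, and still so for the second after the job is handed in, with the robot touching nothing.
It also fails if it takes over 72 s, if anything falls off the work surface, if the arm or the gripper's body presses on something with over 40 N, if the wrist force passes 120 N, or if a joint passes its speed limit or range.

## Robot

A 7-joint arm with a two-finger parallel gripper is mounted at the origin on the work surface; the furniture and walls round the work are solid. World frame = base frame: x ahead of the robot, y to its left, z up, the work surface at z = 0. Lengths are in m, angles in rad, forces in N, time in s.
With the tool pointing down it reaches from about 0.425 to 0.925 m from the base axis. Payload 6.8 kg.
Tool frame: the origin (TCP) lies midway between the tips of the shut fingers; the grasp point (between the pads) lies r.grip_point_offset behind it (r.grip_point_offset is the distance from the TCP to the grasp point, in m); z points along the fingers, y is the direction in which the jaws open and shut (so a half turn about z gives the same grasp; the last joint's range is limited). The gripper opens to 85 mm and grips with 20 to 120 N. Pads are 22 mm wide; open, the fingers measure 114 mm over their backs; the gripper's body (76 mm by 85 mm) begins 54 mm behind the grasp point. The pads swing forward as they close: fully open they stand 13 mm farther back than shut.
Start: joints at [-0.108, 0.477, 0.022, 1.555, -0.011, 1.109, -0.083], TCP at [0.675, 0, 0.231] pointing down, gripper open.
Joint ranges: [-2.96, 2.96], [-0.34, 2.1], [-1.41, 1.46], [0.24, 2.44], [-1.37, 4.51], [0.17, 1.92], [-2.96, 2.96]. Speed limits (rad/s): [2.39, 2.39, 3.14, 3.14, 3.14, 3.14, 3.14].

## Interface

Orientations are given as a rotation vector (axis times angle).
In Python, from bench import r gives the robot as it stands. The module is installed in compiled form; this text tells all that it offers.
- The arm moves only by the tool play_rows, never from a script. Its argument "deltas" is a list of rows, each a list of 3 entries, a list of its own where there are three numbers: the finger opening in mm, from 0 to 85.4, then the shift along the tool's x, y, z in mm, then the turn, a rotation vector about the tool's x, y, z in rad. A call has 1 to 8 rows; each row is the pose to reach, as a shift and turn from the pose measured when the call began, along the tool's axes at that moment; what a row does not reach only later rows make up. A row lasts 1/8 s, in which the tool goes at most 62.5 mm and 10.7 degrees, less where a joint would pass 70% of its speed; a pose out of reach is approached as far as the arm can. A call with a gripper value outside its range is refused whole. The fingers move at their own pace and stop on an object; "squeeze" is the grip in N (left out, the last holds). Time passes only in rows, so rows that repeat a pose let the fingers close. It gives the time, the measured TCP pose, the force and the opening at its end, in the units of the state.
- r.get_obs(): the state, without advancing time (a new reading comes with each control period).
- r.grab_frame(name): name is "scene" or "side" or "wrist"; returns (picture, depth): 420x560x3 uint8, red, green, blue; 420x560 float32, m along the optical axis (not along the pixel's ray), 0 where there is no reading.
- r.camera_model(name): a dict with "mtx" (3x3 intrinsics, pixels), "rvec" (rotation vector, rad) and "tvec" (3), from world to camera coordinates, as OpenCV has them; the wrist camera has in their place "T_tool_cam" (4x4, takes a point from camera to tool coordinates, whose origin is the TCP and whose axes are the flange's). Camera axes: x right, y down, z forward; pixel columns grow to the right and rows downward; lengths in m; the calibration is good to about 2 mm. A picture is of the moment at which its call begins: read the wrist's pose just before it. camera_model takes no time and is no camera call.
- r.hand_in(): hands the job in, once; it reports no verdict.
The state is a dict: "clock": time; "joints": joint angles; "qvel": joint speeds; "tau": joint torques, N m; "tcp_pos": TCP position; "orientation": TCP orientation; "contact_force": force on the tool from outside, world axes, zero at the start; "moment": the same for the moment, N m; "grip_width": finger opening in m.
Only numpy, scipy, OpenCV 4.12 (cv2) and the standard library are available. Lean on these libraries where they do the work, as an engineer would, in place of code of your own. Each camera call takes 0.05 s, during which the arm holds its last target. There are 200 camera calls.

## Working session

There is one attempt and no reset: what is moved stays moved. The work goes in short steps, Python scripts to look and compute and a tool call to move; the robot and the scene stay as the last step left them, time stands still between calls to the robot, and variables do not carry over. Pictures are saved under pics/ and viewed, about 8 in all and at most 12, crops included, and the job is handed in when it is done.

Besides the shell and the picture viewer there is one more tool, called after "Emit:" as name(argument=value, ...) on one line, values as JSON. play_rows: Moves the arm, as the interface text tells. Its arguments: {"type":"object","properties":{"deltas":{"type":"array"},"squeeze":{"type":"number"}},"required":["deltas"]}

```bash
mkdir -p pics; cat > h.py <<'E'
from bench import r
import numpy as np, cv2
from scipy.spatial.transform import Rotation as R
def cam(n):
    c=r.camera_model(n); K=np.array(c["mtx"])
    if "rvec" in c:
        Rm=cv2.Rodrigues(np.array(c["rvec"],float))[0]; t=np.array(c["tvec"],float).ravel()
        return K,Rm.T,-Rm.T@t
    o=r.get_obs(); T=np.array(c["T_tool_cam"]); Rt=R.from_rotvec(o["orientation"]).as_matrix()
    return K,Rt@T[:3,:3],Rt@T[:3,3]+np.array(o["tcp_pos"])
def grab(n,f=None):
    m=cam(n); p,d=r.grab_frame(n)
    if f: cv2.imwrite("pics/"+f,p[...,::-1])
    return p,d,m
def onplane(m,u,v,z):
    K,Rm,c=m; d=Rm@np.linalg.solve(K,[u,v,1.]); return c+d*(z-c[2])/d[2]
def cloud(d,m):
    K,Rm,c=m; v,u=np.mgrid[:d.shape[0],:d.shape[1]]
    P=np.stack([(u-K[0,2])/K[0,0]*d,(v-K[1,2])/K[1,1]*d,d],-1)
    P=P@Rm.T+c; P[d<=0]=np.nan; return P
E
python3 - <<'E'
from h import *
o=r.get_obs(); print(o, r.grip_point_offset)
ims=[]
for n in("scene","side"):
    p,d,m=grab(n,n+"0.png"); np.savez(n+"0.npz",p=p,d=d,K=m[0],R=m[1],c=m[2]); print(n,m[2],m[1][:,2])
E
```

```text
{'clock': 0.0, 'joints': array([-0.10812498,  0.47780506,  0.02231126,  1.55647185, -0.01150903,
        1.10926905, -0.08307786]), 'qvel': array([-0.00080378, -0.00182162,  0.00044892,  0.00173751,  0.00015882,
        0.00211434,  0.00021309]), 'tau': array([-5.45967814e-04, -5.96443820e+01,  1.60769675e+00, -2.81194621e+01,
        1.24063640e-02,  9.39900521e-03,  2.20753498e-05]), 'tcp_pos': array([6.74404863e-01, 2.19266776e-05, 2.30313209e-01]), 'orientation': array([-2.22048769e+00, -2.22068704e+00,  2.15074620e-03]), 'contact_force': array([-0.00747258,  0.31764924, -0.31073294]), 'moment': array([-0.02963771,  0.03337758, -0.03282275]), 'grip_width': 0.08534607040020127} 0.0187
scene [0.00912873 1.01551313 1.14749009] [ 0.34897271 -0.67821899 -0.6467125 ]
side [0.17928837 1.15477648 1.03468068] [ 0.22930095 -0.77618856 -0.58732647]
```

View pics/scene0.png

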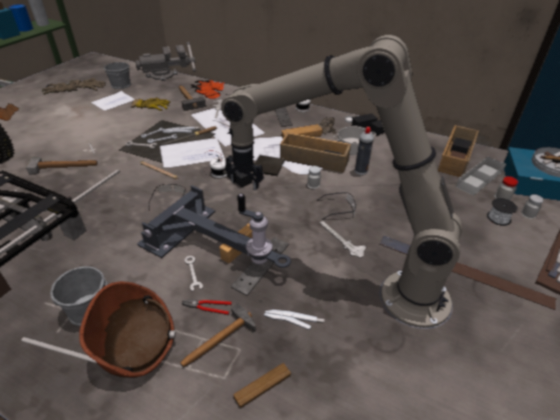

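View pics/side0.png

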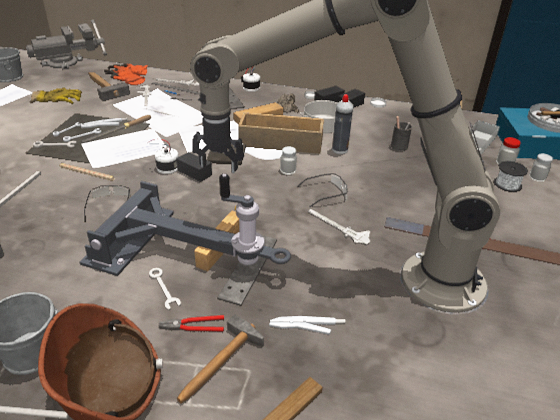

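The side view shows the jack at (247,230), handle at (224,186), block at (220,240), tow eye (280,255), and the plate at (250,275). Next I measure these from depth.

```bash
python3 - <<'E'
from h import *
z=np.load("side0.npz"); p,d=z["p"],z["d"]; m=(z["K"],z["R"],z["c"]); P=cloud(d,m)
np.set_printoptions(precision=3,suppress=True)
reg=np.zeros(d.shape,bool); reg[140:310,70:310]=1
hsv=cv2.cvtColor(p,cv2.COLOR_RGB2HSV)
# handle
k=reg&(P[...,2]>.262)&(P[...,2]<.325)&(hsv[...,2]<60)
k[:, :205]=0; k[:172]=0; k[:,240:]=0
print("handle",k.sum(),np.nanmedian(P[k],0),P[k].min(0),P[k].max(0))
for u,v in [(224,180),(224,190),(247,200),(238,197),(247,225),(281,255),(150,190),(95,245)]: print(u,v,P[v,u],p[v,u])
# handle ray at mid height
print("handle mid ray",onplane(m,224.5,187,.288))
# block
b=reg&(hsv[...,0]>8)&(hsv[...,0]<25)&(hsv[...,1]>120)&(hsv[...,2]>90)
n,l,s,c=cv2.connectedComponentsWithStats(b.astype(np.uint8))
for i in range(1,n):
    if s[i,4]>40:
        q=P[l==i]; print("blk",s[i],q.min(0),q.max(0)); t=q[q[:,2]>.061]; 
        if len(t)>10: print(len(t),cv2.minAreaRect(t[:,:2].astype(np.float32)*1000), t[:,2].mean())
t=reg&(P[...,2]>.096)&(P[...,2]<.116); t[:,235:]=0; t[:, :150]=0
q=P[t]; print("drawbar top",len(q),cv2.fitLine(q[:,:2].astype(np.float32),cv2.DIST_HUBER,0,.01,.01).ravel(), q[:,2].mean())
g=P[(reg)&(P[...,2]>.004)&(P[...,2]<.013)&(np.arange(560)>218)&(np.arange(420)[:,None]>262)]
print("plate",len(g),cv2.minAreaRect(g[:,:2].astype(np.float32)*1000))
big=cv2.resize(p[140:310,70:310],None,fx=3.3,fy=3.3,interpolation=cv2.INTER_CUBIC)
cv2.imwrite("pics/crop1.png",big[...,::-1])
E
```

```text
handle 186 [0.599 0.145 0.291] [0.59  0.132 0.262] [0.613 0.152 0.321]
224 180 [0.597 0.152 0.317] [33 31 31]
224 190 [0.601 0.146 0.281] [33 31 33]
247 200 [0.542 0.136 0.256] [87 85 87]
238 197 [0.569 0.128 0.254] [103 107 114]
247 225 [0.538 0.149 0.184] [150 142 147]
281 255 [0.471 0.037 0.001] [96 88 81]
150 190 [ 0.918 -0.011  0.109] [ 96  99 101]
95 245 [0.951 0.254 0.089] [108 102 109]
handle mid ray [0.601 0.142 0.288]
blk [216 219  23  14 188] [nan nan nan] [nan nan nan]
114 ((647.7496948242188, 21.243032455444336), (69.19873046875, 40.67844009399414), 81.71907806396484) 0.06684872015364905
blk [195 246  27  25 331] [nan nan nan] [nan nan nan]
52 ((670.4443969726562, 158.26698303222656), (25.50869369506836, 42.22993850708008), 83.38091278076172) 0.0659635605728663
drawbar top 1435 [ 0.969 -0.245  0.779  0.106] 0.10539557423464617
plate 1278 ((479.05584716796875, 175.60824584960938), (258.6739807128906, 179.3331298828125), 18.529647827148438)
```

View pics/crop1.png

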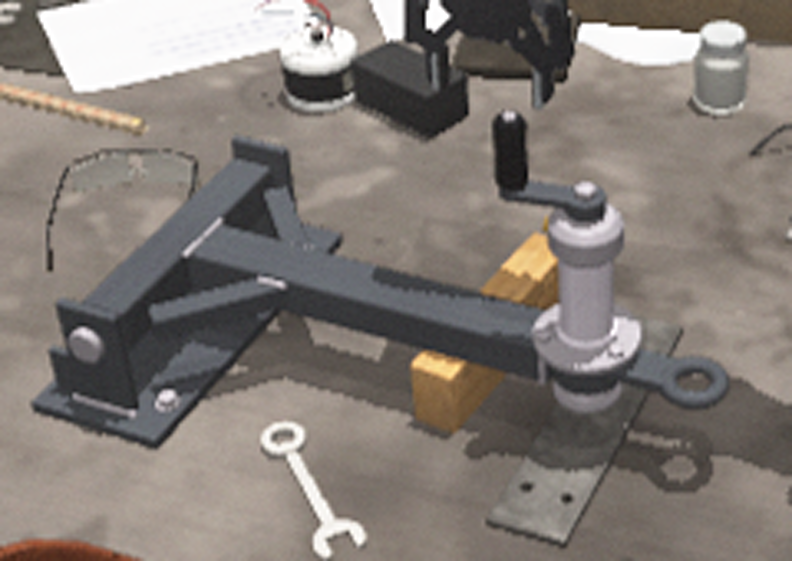

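```bash
python3 - <<'E'
from h import *
np.set_printoptions(precision=4,suppress=True)
z=np.load("side0.npz"); p,d=z["p"],z["d"]; m=(z["K"],z["R"],z["c"]); P=cloud(d,m)
f=lambda cx,cy:(70+cx/3.3,140+cy/3.3)
for n,c,h in [("bolt",(585,187),.264),("handtop",(510,113),.318),("handbot",(512,190),.258),("a_topL",(414,360),.066),("a_topR",(462,372),.066),("a_botL",(418,410),.0),("a_botR",(457,433),0),("farTopL",(548,218),.066),("plate1",(488,520),.008),("plate2",(570,545),.008),("plate3",(682,330),.008),("eye",(695,381),.09)]:
    print(n,onplane(m,*f(*c),h))
t=(P[...,2]>.075)&(P[...,2]<.102); t[:, :200]=0; t[:,232:]=0; t[:215]=0;t[260:]=0
q=P[t]; l=cv2.fitLine(q[:,:2].astype(np.float32),cv2.DIST_HUBER,0,.01,.01).ravel(); print("side face",len(q),l)
hsv=cv2.cvtColor(p,cv2.COLOR_RGB2HSV)
b=(hsv[...,0]>8)&(hsv[...,0]<25)&(hsv[...,1]>110)&(hsv[...,2]>70)&(np.abs(P[...,2]-.066)<.004); b[:205]=0;b[275:]=0;b[:,:190]=0;b[:,245:]=0
q=P[b]; print(len(q),q[q[:,1].argmin()],q[q[:,1].argmax()],cv2.minAreaRect(q[:,:2].astype(np.float32)*1000))
z=np.load("scene0.npz"); p,d=z["p"],z["d"]
print(np.c_[m[2]])
cv2.imwrite("pics/crop2.png",cv2.resize(p[180:300,130:310],None,fx=4.4,fy=4.4,interpolation=cv2.INTER_CUBIC)[...,::-1])
E
```

```text
bolt [0.5422 0.1325 0.264 ]
handtop [0.6044 0.1288 0.318 ]
handbot [0.5982 0.1465 0.258 ]
a_topL [0.6907 0.1593 0.066 ]
a_topR [0.6455 0.1608 0.066 ]
a_botL [0.6949 0.152  0.    ]
a_botR [0.6508 0.1684 0.    ]
farTopL [ 0.6522 -0.0703  0.066 ]
plate1 [0.5836 0.2629 0.008 ]
plate2 [0.5106 0.268  0.008 ]
plate3 [ 0.5008 -0.0173  0.008 ]
eye [0.4462 0.1356 0.09  ]
side face 236 [ 0.9973 -0.0735  0.6174  0.1496]
258 [ 0.6555 -0.0424  0.0656] [0.6557 0.1728 0.0649] ((656.1925659179688, 65.77485656738281), (213.79779052734375, 44.05794143676758), 80.77779388427734)
[[0.1793]
 [1.1548]
 [1.0347]]
```

Emit:
play_rows(deltas=[[70, [0, 0, -50], [0, 0, 0]], [70, [0, 0, -100], [0, 0, 0]], [70, [0, 0, -140], [0, 0, 0]], [70, [45, -25, -140], [0, 0, 0]], [70, [90, -50, -140], [0, 0, 0]], [70, [138, -73, -140], [0, 0, 0]], [70, [138, -73, -140], [0, 0, 0]], [70, [138, -73, -140], [0, 0, 0]]], squeeze=40)

```text
clock: 1.1
tcp_pos: [0.6017, 0.1374, 0.3702]
orientation: [-2.221, -2.221, 0.003]
contact_force: [-0.0, -0.6, -0.4]
grip_width: 0.0698
```

```bash
python3 - <<'E'
from h import *
np.set_printoptions(precision=4,suppress=True)
p,d,m=grab("wrist","w1.png"); np.savez("w1.npz",p=p,d=d,K=m[0],R=m[1],c=m[2])
P=cloud(d,m)
o=r.get_obs(); print(o["clock"],o["tcp_pos"],o["orientation"],o["contact_force"])
t=(P[...,2]>.308)&(P[...,2]<.326); q=P[t]; print("top handle",len(q),np.median(q,0),q.min(0),q.max(0))
t=(P[...,2]>.242)&(P[...,2]<.258); q=P[t]; print("arm",len(q),q.min(0),q.max(0),cv2.minAreaRect(q[:,:2].astype(np.float32)*1000))
E
```

```text
1.15 [0.6021 0.1365 0.3702] [-2.2231 -2.2191  0.0034] [-0.28   -1.5055 -0.3737]
top handle 1445 [0.6024 0.1379 0.318 ] [0.589  0.124  0.3082] [0.6153 0.1482 0.3232]
arm 2306 [0.5256 0.1139 0.2421] [0.608  0.1469 0.2579] ((566.6561889648438, 130.0126953125), (32.93193435668945, 82.1174545288086), 88.95169830322266)
```

View pics/w1.png

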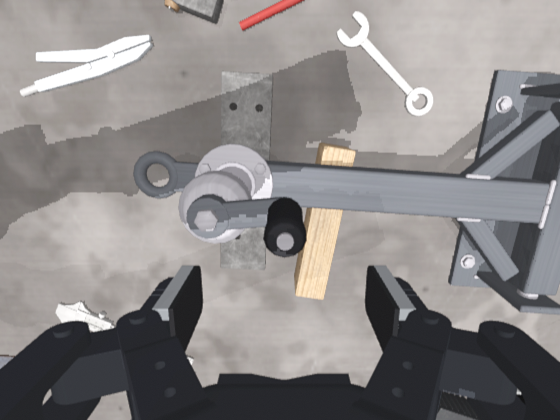

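The wrist view shows the handle top at (285,241), the bolt at (205,218), the block from (340,150) to (310,290), and the plate at (245,110–260).

```bash
python3 - <<'E'
from h import *
z=np.load("w1.npz"); m=(z["K"],z["R"],z["c"]); P=cloud(z["d"],m)
print("bolt",onplane(m,206,218,.264),P[218,206]," handle",onplane(m,285,241,.318),P[241,285])
for n,u,v in [("a1",323,146),("a2",354,151),("b1",297,295),("b2",322,299)]: print(n,onplane(m,u,v,.066))
for n,u,v in [("d1",300,162),("d2",440,170),("e1",300,206),("e2",440,213)]: print(n,onplane(m,u,v,.106))
E
```

```text
bolt [0.54348026 0.13284287 0.264     ] [0.54348211 0.13284521 0.2640079 ]  handle [0.60239491 0.13453169 0.318     ] [0.60238689 0.13568611 0.3211339 ]
a1 [0.65093766 0.16949396 0.066     ]
a2 [0.69049434 0.16326096 0.066     ]
b1 [ 0.6203336  -0.04042074  0.066     ]
b2 [ 0.6563048  -0.04676519  0.066     ]
d1 [0.62029855 0.15440972 0.106     ]
d2 [0.78464442 0.14514085 0.106     ]
e1 [0.62100252 0.10141219 0.106     ]
e2 [0.79112992 0.09276956 0.106     ]
```

Emit:
play_rows(deltas=[[70, [0, 0, 30], [0, 0, 0]], [70, [0, 0, 60], [0, 0, 0]], [70, [0, 0, 98], [0, 0, 0]], [70, [0, 0, 98], [0, 0, 0]], [20, [0, 0, 98], [0, 0, 0]], [20, [0, 0, 98], [0, 0, 0]], [20, [0, 0, 98], [0, 0, 0]], [20, [0, 0, 98], [0, 0, 0]]], squeeze=50)

```text
clock: 2.15
tcp_pos: [0.6025, 0.1364, 0.2741]
orientation: [2.223, 2.219, -0.0]
contact_force: [-1.2, -1.0, 6.2]
grip_width: 0.0247
```

Emit:
play_rows(deltas=[[20, [-12, -1, 0], [0, 0, 0]], [20, [-23, -4, 0], [0, 0, 0]], [20, [-33.5, -9, 0], [0, 0, 0]], [20, [-43, -16, 0], [0, 0, 0]]])

```text
clock: 2.65
tcp_pos: [0.5886, 0.093, 0.2744]
orientation: [2.221, 2.216, 0.006]
contact_force: [7.0, 0.5, -5.9]
grip_width: 0.0244
```

```bash
cat > s.py <<'E'
from h import *
o=r.get_obs(); p=o["tcp_pos"]; C=np.array([.5435,.1328]); v=(p[:2]-C)*1000
Rt=R.from_rotvec(o["orientation"]).as_matrix()
print("t",o["clock"],p.round(4),"rad",np.hypot(*v).round(1),"ang",np.degrees(np.arctan2(v[1],v[0])).round(1),"F",o["contact_force"].round(1),"w",o["grip_width"].round(4))
print("tilt",(R.from_matrix(np.array([[0,1,0],[1,0,0],[0,0,-1.]])).inv()*R.from_matrix(Rt)).as_rotvec().round(3))
import sys
if len(sys.argv)>1:
    st=float(sys.argv[1]); a0=np.arctan2(v[1],v[0])
    for k in range(1,9):
        a=a0-np.radians(st*k); w=np.array([*(C*1000+60*np.array([np.cos(a),np.sin(a)])),274-0]) - p*1000
        print(k,(Rt.T@w).round(0))
E
python3 s.py 22.5
```

```text
Traceback (most recent call last):
  File "s.py", line 4, in <module>
    print("t",o["clock"],p.round(4),"rad",np.hypot(*v).round(1),"ang",np.degrees(np.arctan2(v[1],v[0])).round(1),"F",o["contact_force"].round(1),"w",o["grip_width"].round(4))
                                                                                                                                                     ^^^^^^^^^^^^^^^^^^^^^
AttributeError: 'float' object has no attribute 'round'
```

```bash
sed -i 's/,"w",o\["grip_width"\].round(4))/)/' s.py; python3 s.py 22.5
```

```text
t 2.65 [0.5886 0.093  0.2744] rad 60.2 ang -41.4 F [ 7.   0.5 -5.9]
tilt [-0.006 -0.     0.002]
1 [-14. -19.   0.]
2 [-20. -41.   0.]
3 [-17. -65.   0.]
4 [ -5. -85.  -0.]
5 [ 13. -99.  -0.]
6 [  36. -105.   -0.]
7 [  59. -102.   -0.]
8 [ 79. -90.  -0.]
```

Emit:
play_rows(deltas=[[20, [-14, -19, 0], [0, 0, 0]], [20, [-20, -41, 0], [0, 0, 0]], [20, [-17, -65, 0], [0, 0, 0]], [20, [-5, -85, 0], [0, 0, 0]], [20, [13, -99, 0], [0, 0, 0]], [20, [36, -105, 0], [0, 0, 0]], [20, [59, -102, 0], [0, 0, 0]], [20, [79, -90, 0], [0, 0, 0]]])

```text
clock: 3.65
tcp_pos: [0.4976, 0.1712, 0.2742]
orientation: [2.221, 2.216, 0.001]
contact_force: [1.5, -7.8, 0.5]
grip_width: 0.0242
```

```bash
python3 s.py 22.5
```

```text
t 3.65 [0.4976 0.1712 0.2742] rad 59.9 ang 140.1 F [ 1.5 -7.8  0.5]
tilt [-0.004 -0.003  0.002]
1 [15. 18.  0.]
2 [21. 41.  0.]
3 [19. 64.  0.]
4 [ 8. 84.  0.]
5 [-10.  99.   1.]
6 [-33. 106.   1.]
7 [-56. 103.   1.]
8 [-77.  92.   1.]
```

Emit:
play_rows(deltas=[[20, [15, 18, 0], [0, 0, 0]], [20, [21, 41, 0], [0, 0, 0]], [20, [19, 64, 0], [0, 0, 0]], [20, [8, 84, 0], [0, 0, 0]], [20, [-10, 99, 0], [0, 0, 0]], [20, [-33, 106, 0], [0, 0, 0]], [20, [-56, 103, 0], [0, 0, 0]], [20, [-77, 92, 0], [0, 0, 0]]])

```text
clock: 4.65
tcp_pos: [0.5903, 0.0947, 0.2743]
orientation: [2.22, 2.217, 0.006]
contact_force: [0.8, 6.7, -4.6]
grip_width: 0.0246
```

```bash
python3 s.py 22.5
```

```text
t 4.65 [0.5903 0.0947 0.2743] rad 60.3 ang -39.1 F [ 0.8  6.7 -4.6]
tilt [-0.006 -0.     0.002]
1 [-15. -18.   0.]
2 [-22. -41.   0.]
3 [-20. -64.  -0.]
4 [ -9. -85.  -0.]
5 [   9. -100.   -0.]
6 [  32. -107.   -0.]
7 [  55. -104.   -0.]
8 [ 76. -93.  -0.]
```

Emit:
play_rows(deltas=[[20, [-15, -18, 0], [0, 0, 0]], [20, [-22, -41, 0], [0, 0, 0]], [20, [-20, -64, 0], [0, 0, 0]], [20, [-9, -85, 0], [0, 0, 0]], [20, [9, -100, 0], [0, 0, 0]], [20, [32, -107, 0], [0, 0, 0]], [20, [55, -104, 0], [0, 0, 0]], [20, [76, -93, 0], [0, 0, 0]]])

```text
clock: 5.65
tcp_pos: [0.4963, 0.1697, 0.2741]
orientation: [2.22, 2.216, 0.001]
contact_force: [2.9, -8.7, 0.1]
grip_width: 0.0246
```

```bash
python3 s.py 22.5; python3 - <<'E'
from h import *
p,d,m=grab("side"); np.savez("side1.npz",p=p,d=d,K=m[0],R=m[1],c=m[2])
cv2.imwrite("pics/crop3.png",cv2.resize(p[180:310,130:310],None,fx=4.4,fy=4.4,interpolation=cv2.INTER_CUBIC)[...,::-1])
E
```

```text
t 5.65 [0.4963 0.1697 0.2741] rad 59.9 ang 141.9 F [ 2.9 -8.7  0.1]
tilt [-0.004 -0.003  0.002]
1 [15. 18.  0.]
2 [23. 40.  0.]
3 [21. 63.  0.]
4 [10. 84.  0.]
5 [-7. 99.  1.]
6 [-29. 107.   1.]
7 [-53. 105.   1.]
8 [-74.  95.   1.]
```

View pics/crop3.png

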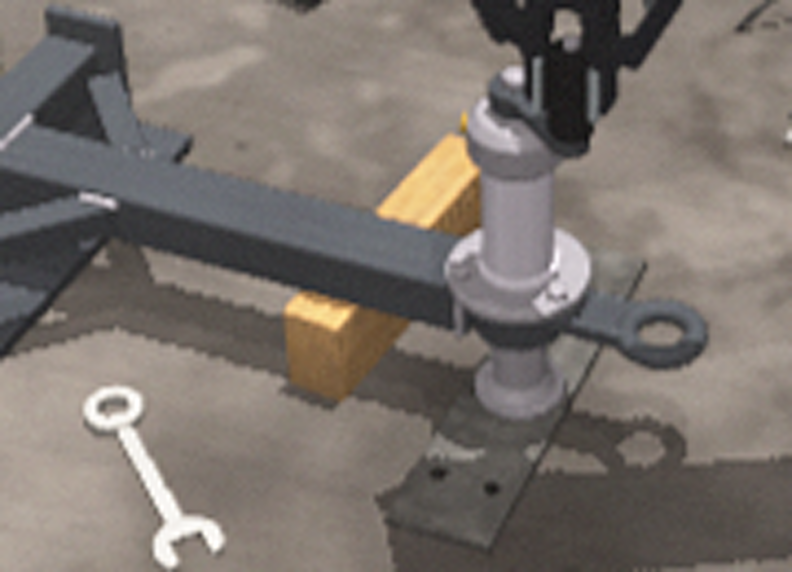

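The foot at (515,395) in the crop is just over the plate, as expected after 580° of turning.

Emit:
play_rows(deltas=[[20, [15, 18, 0], [0, 0, 0]], [20, [23, 40, 0], [0, 0, 0]], [20, [21, 63, 0], [0, 0, 0]], [20, [10, 84, 0], [0, 0, 0]], [20, [-7, 99, 0], [0, 0, 0]], [20, [-29, 107, 0], [0, 0, 0]], [20, [-53, 105, 0], [0, 0, 0]], [20, [-74, 95, 0], [0, 0, 0]]])

```text
clock: 6.7
tcp_pos: [0.6005, 0.1019, 0.2825]
orientation: [2.209, 2.213, 0.036]
contact_force: [9.3, 8.6, 25.3]
grip_width: 0.0245
```

```bash
python3 s.py 11.25
```

```text
t 6.7 [0.6005 0.1019 0.2825] rad 64.9 ang -28.4 F [ 9.3  8.6 25.3]
tilt [-0.026  0.006 -0.002]
1 [ -7. -11.   8.]
2 [-16. -19.   8.]
3 [-22. -29.   8.]
4 [-27. -40.   7.]
5 [-29. -52.   7.]
6 [-29. -63.   7.]
7 [-26. -75.   6.]
8 [-22. -86.   6.]
```

```bash
python3 - <<'E'
from h import *
p,d,m=grab("side"); np.savez("side2.npz",p=p,d=d,K=m[0],R=m[1],c=m[2])
P=cloud(d,m); z=np.load("side1.npz"); P1=cloud(z["d"],m); P0=cloud(np.load("side0.npz")["d"],m)
# drawbar top heights vs x along its centre line
for x in (.60,.64,.68,.72,.80,.88):
    y=.1328-.055*(x-.5435)
    print(x,[np.round(np.nanmedian(Q[...,2][(abs(Q[...,0]-x)<.012)&(abs(Q[...,1]-y)<.02)&(Q[...,2]>.085)&(Q[...,2]<.14)]),4) for Q in (P0,P1,P)])
cv2.imwrite("pics/crop4.png",cv2.resize(p[180:310,130:310],None,fx=4.4,fy=4.4,interpolation=cv2.INTER_CUBIC)[...,::-1])
E
```

```text
0.6 [np.float64(0.1071), np.float64(0.1063), np.float64(0.1149)]
0.64 [np.float64(0.1066), np.float64(0.106), np.float64(0.114)]
0.68 [np.float64(0.1062), np.float64(0.1062), np.float64(0.1128)]
0.72 [np.float64(0.1066), np.float64(0.1061), np.float64(0.1114)]
0.8 [np.float64(0.1059), np.float64(0.1063), np.float64(0.1095)]
0.88 [np.float64(0.105), np.float64(0.1056), np.float64(0.107)]
```

View pics/crop4.png

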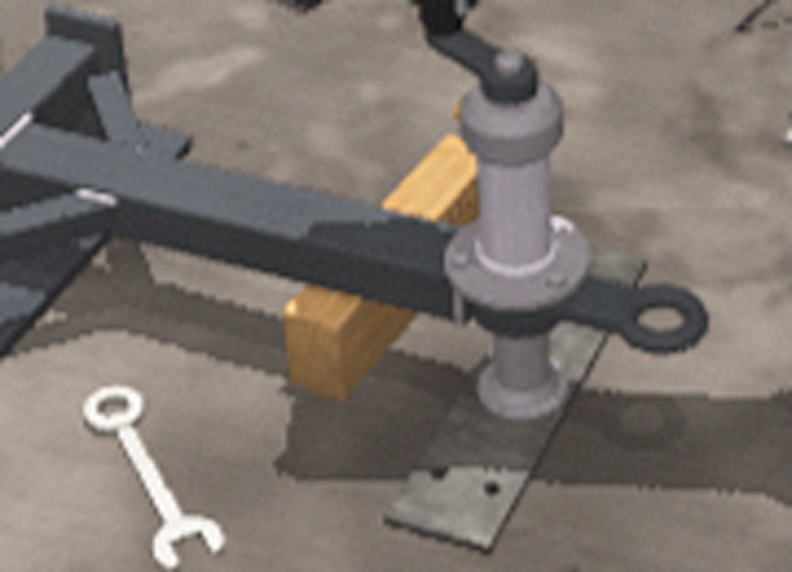

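Lift at the block measures about 7.5 mm with the foot on the plate (515,395 in the crop). Next I release the crank and check for clearance to the right.

Emit:
play_rows(deltas=[[50, [0, 0, 0], [0, 0, 0]], [60, [0, 0, 0], [0, 0, 0]], [70, [0, 0, 0], [0, 0, 0]], [70, [0, 0, -40], [0, 0, 0]], [70, [0, 0, -90], [0, 0, 0]], [70, [0, 0, -100], [0, 0, 0]], [70, [-40, 15, -100], [0, 0, 0]], [70, [-80, 30, -100], [0, 0, 0.16]]])

```text
clock: 7.75
tcp_pos: [0.626, 0.0175, 0.3818]
orientation: [2.387, 2.026, 0.03]
contact_force: [0.7, -0.2, 0.4]
grip_width: 0.0701
```

```bash
python3 - <<'E'
from h import *
np.set_printoptions(precision=4,suppress=True)
print(np.array(r.camera_model("wrist")["T_tool_cam"]))
o=r.get_obs(); print(o["tcp_pos"],o["contact_force"],o["joints"])
p,d,m=grab("wrist","w2.png"); P=cloud(d,m)
print("drawbar z",[np.nanmedian(P[...,2][(abs(P[...,0]-x)<.01)&(abs(P[...,1]-.1328+.055*(x-.5435))<.015)&(P[...,2]<.15)]) for x in(.62,.65,.68)])
hsv=cv2.cvtColor(p,cv2.COLOR_RGB2HSV)
b=(hsv[...,0]>8)&(hsv[...,0]<25)&(hsv[...,1]>90)&(abs(P[...,2]-.066)<.005)&(abs(P[...,0]-.66)<.08); q=P[b]
q=q[q[:,1]<.09]; print(len(q),q.mean(0),q[q[:,1].argmin()],cv2.minAreaRect(q[:,:2].astype(np.float32)*1000))
ps,ds,ms=grab("side"); Q=cloud(ds,ms)
k=(Q[...,0]>.45)&(Q[...,0]<.85)&(Q[...,1]>-.35)&(Q[...,1]<.0)&(Q[...,2]>.006)&(Q[...,2]<.15)
n,l,s,c=cv2.connectedComponentsWithStats(k.astype(np.uint8))
for i in range(1,n):
    if s[i,4]>15: w=Q[l==i]; print(s[i],w.min(0),w.max(0))
E
```

```text
[[ 0.0004 -0.9618 -0.2738  0.0688]
 [ 1.      0.0004  0.0001 -0.    ]
 [ 0.0001 -0.2738  0.9618 -0.1429]
 [ 0.      0.      0.      1.    ]]
[0.626  0.0175 0.3818] [ 0.727  -0.2199  0.4034] [-0.1272  0.2878  0.0007  1.4917 -0.002   1.3404 -0.2894]
drawbar z [np.float64(0.11473146362267056), np.float64(0.11397575387848713), np.float64(0.11315821471398418)]<stdin>:9: RuntimeWarning: Mean of empty slice.
  ret = um.true_divide(
Traceback (most recent call last):
ValueError: attempt to get argmin of an empty sequence
```

View pics/w2.png

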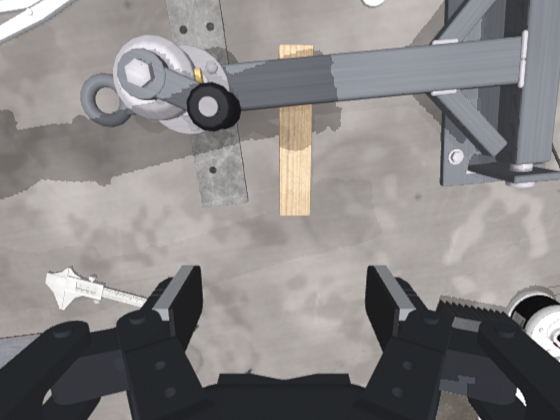

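The wrist view shows the block aligned with the tool, its free end at (280–309, 215), and the drawbar still up without the hand on it.

```bash
cat > g.py <<'E'
from h import *
o=r.get_obs(); Rt=R.from_rotvec(o["orientation"]).as_matrix(); m=cam("wrist")
a=(onplane(m,280,215,.066)+onplane(m,309,215,.066))/2; b=(onplane(m,282,47,.066)+onplane(m,313,47,.066))/2
u=(b-a)/np.linalg.norm(b-a); g=a+u*.024; g[2]=.021
print("endb",a,"enda",b,"len",np.linalg.norm(b-a),"dir",u,"goal",g)
print("tool delta mm",(Rt.T@(g-o["tcp_pos"])*1000).round(1),"block dir in tool",(Rt.T@u).round(3),"down in tool",(Rt.T@[0,0,-1]).round(3))
Q=cloud(*(lambda t:(t[1],t[2]))(grab("side")))
k=(Q[...,0]>.45)&(Q[...,0]<.85)&(Q[...,1]>-.4)&(Q[...,1]<.0)&(Q[...,2]>.006)&(Q[...,2]<.15)
n,l,s,c=cv2.connectedComponentsWithStats(k.astype(np.uint8))
for i in range(1,n):
    if s[i,4]>15: w=Q[l==i]; print(s[i],w.min(0).round(3),w.max(0).round(3))
E
python3 g.py
```

```text
endb [ 0.63801784 -0.05418998  0.066     ] enda [0.67754403 0.15273611 0.066     ] len 0.21066733743413915 dir [1.87623735e-01 9.82240976e-01 1.31750731e-16] goal [ 0.64252081 -0.0306162   0.021     ]
tool delta mm [-37.8  14.3 360.6] block dir in tool [1.    0.008 0.004] down in tool [-0.004 -0.021  1.   ]
[216 159  19   5  57] [ 0.78  -0.399  0.006] [ 0.849 -0.38   0.021]
[203 161   9  17 101] [ 0.834 -0.313  0.006] [ 0.85  -0.261  0.062]
[297 175  22  11  29] [ 0.453 -0.38   0.006] [ 0.518 -0.333  0.036]
[224 210  15  20 108] [ 0.624 -0.046  0.027] [ 0.668 -0.     0.073]
[264 236  13   7  61] [ 0.503 -0.028  0.006] [ 0.543 -0.001  0.015]
```

Emit:
play_rows(deltas=[[70, [-15, 8, 40], [0.02, 0, 0]], [70, [-32, 20, 90], [0.02, 0, 0]], [70, [-32, 19, 150], [0.02, 0, 0]], [70, [-32, 18, 210], [0.02, 0, 0]], [70, [-33, 17, 260], [0.02, 0, 0]], [70, [-33, 16, 305], [0.02, 0, 0]], [70, [-33, 15, 340], [0.02, 0, 0]], [70, [-33, 14, 360], [0.02, 0, 0]]])

```text
clock: 8.85
tcp_pos: [0.6402, -0.0226, 0.0184]
orientation: [-2.399, -2.019, -0.0]
contact_force: [0.2, -0.2, 0.8]
grip_width: 0.07
```

Emit:
play_rows(deltas=[[70, [0, 0, 0], [0, 0, 0]], [30, [0, 0, 0], [0, 0, 0]], [30, [0, 0, 0], [0, 0, 0]], [30, [0, 0, 0], [0, 0, 0]], [30, [0, 0, 0], [0, 0, 0]], [30, [0, 0, 0], [0, 0, 0]]], squeeze=40)

```text
clock: 9.6
tcp_pos: [0.6414, -0.0225, 0.02]
orientation: [-2.401, -2.02, -0.004]
contact_force: [-0.9, 0.2, 6.4]
grip_width: 0.0418
```

Emit:
play_rows(deltas=[[30, [-10, 0, -1], [0, 0, 0]], [30, [-30, 0, -1], [0, 0, 0]], [30, [-52, 0, -1], [0, 0, 0]], [30, [-75, 0, -1], [0, 0, 0]], [30, [-98, 0, -1], [0, 0, 0]], [30, [-122, 0, -1], [0, 0, 0]], [30, [-145, 0, 0], [0, 0, 0]], [30, [-150, 0, 0], [0, 0, 0]]])

```text
clock: 10.6
tcp_pos: [0.616, -0.1726, 0.02]
orientation: [-2.405, -2.018, -0.005]
contact_force: [0.3, 1.9, 3.5]
grip_width: 0.0414
```

Emit:
play_rows(deltas=[[30, [0, 0, 0], [0, 0, 0]], [55, [0, 0, 0], [0, 0, 0]], [65, [0, 0, 0], [0, 0, 0]], [65, [0, 0, 0], [0, 0, 0]], [65, [0, 0, -40], [0, 0, 0]], [65, [0, 0, -95], [0, 0, 0]], [65, [0, 0, -150], [0, 0, 0]], [65, [0, 0, -200], [0, 0, 0]]])

```text
clock: 11.6
tcp_pos: [0.6159, -0.1732, 0.2222]
orientation: [-2.405, -2.018, -0.006]
contact_force: [0.3, 0.3, -0.5]
grip_width: 0.0649
```

```bash
python3 - <<'E'
from h import *
np.set_printoptions(precision=4,suppress=True)
o=r.get_obs(); print(o["clock"],o["tcp_pos"],o["contact_force"])
p,d,m=grab("side"); P=cloud(d,m)
for x in(.62,.65,.68): print(x,np.nanmedian(P[...,2][(abs(P[...,0]-x)<.012)&(abs(P[...,1]-.1328+.055*(x-.5435))<.02)&(P[...,2]>.085)&(P[...,2]<.14)]))
hsv=cv2.cvtColor(p,cv2.COLOR_RGB2HSV)
b=(hsv[...,0]>8)&(hsv[...,0]<25)&(hsv[...,1]>90)&(P[...,2]>.01)&(P[...,2]<.072)&(abs(P[...,0]-.64)<.07)&(abs(P[...,1])<.25); q=P[b]
print(len(q),q.min(0),q.max(0))
cv2.imwrite("pics/crop5.png",cv2.resize(p[130:320,80:340],None,fx=3,fy=3,interpolation=cv2.INTER_CUBIC)[...,::-1])
E
```

```text
11.6 [ 0.6159 -0.1732  0.2222] [ 0.2989  0.2643 -0.5073]
0.62 0.11511675490862772
0.65 0.11349719634856692
0.68 0.11293432599879094
449 [ 0.5937 -0.1954  0.0102] [0.6698 0.0239 0.0715]
```

View pics/crop5.png

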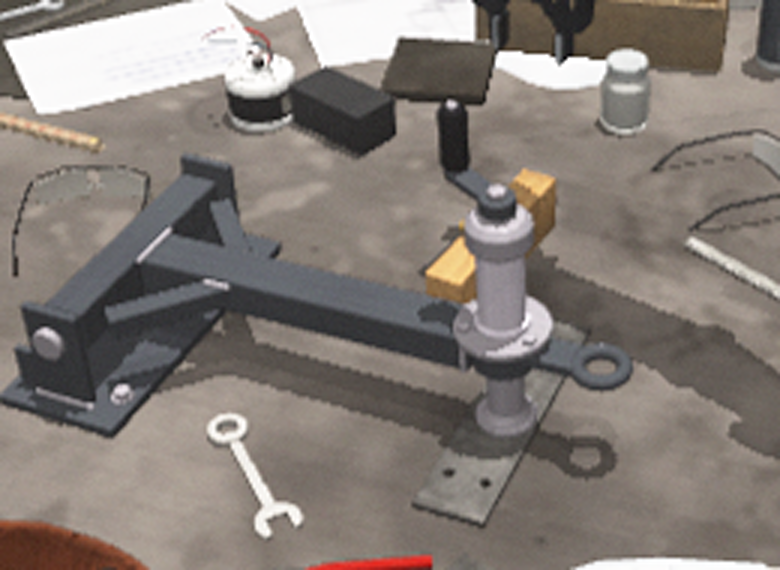

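The block lies upright and clear (y ≤ 0.024, with the drawbar's right edge at about 0.10). The drawbar stays up at about +7.5 mm, and the other things look untouched.

```bash
python3 -c "
from bench import r
print(r.hand_in())"
```

```text
the job is handed in; nothing more can be done
None
```

The job is done and handed in at about 11.6 s on the robot's clock; the hand-in gives no verdict.

- **Crank:** I wound it about 750° clockwise. The foot came down on the plate about 140° sooner than I had worked out. I only noticed after a half-turn, when the handle had risen 8 mm and the tool read 25 N upward. I did not separately measure the crank turning heavier.
- **Lift:** I stopped there. Depth readings put the drawbar about 7.5–8 mm above its starting height over the block. It stayed at that height after I let go of the handle and after the block came out, so the jack is carrying the weight.
- **Block:** I gripped the free end and pulled it about 150 mm to the right along its length. It is still standing on its long edge. Its nearest end is at y ≈ 0.02, and the drawbar's right edge is at about 0.10, so it is about 75 mm clear.
- **Last checks:** The gripper was open, about 0.2 m up and touching nothing. In the final side view the foot sits on the plate, and the things in view look untouched. I did not measure the positions of the other things.

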